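# Put the pipette back on its sloped stand and shut the tip box

## Task

Someone has left a pipette lying across the open tip box. Lift it off and lay it gently, without letting it or either end drop, into the one empty cradle of the sloped pipette stand, lying properly down in both forks like the other pipettes, nose at the low end and finger hook on top. Then shut the tip box's lid fully, and leave the other pipettes, the bottle and the timer where they are.

Things in the scene. Friction and masses are not known exactly. Their poses are not given: they have to be found in the camera images.
- pipette: Loose hand pipette, about 110 g, 245 mm long, lying hook up across the tip box. Origin: on its axis at mid-handle, near its balance point. x: along the axis, nose to plunger button (ends at x 95); z: out of the side with the finger hook; y: across. Handle: flat-sided bar, x -65 to 65, 28 mm wide (y), 32 mm deep (z -16 to 16). Grip its sides near x = 0 from above (-z).
- pipette_nose (a point): End of the pipette's nose, on its axis, 150 mm from its origin. From here the nose widens from 9 mm diameter to a round collar of 20 mm diameter, which begins 100 mm and ends 65 mm from the origin, at the step (shoulder) to the thicker handle.
- pipette_hook (a point): Top of the pipette's finger hook, 43 mm above its axis. The hook spans x 25 to 55 mm of the pipette's frame on top of the handle.
- seat_free: The empty one (which varies) of three like fixed cradles of the pipette stand, 80 mm apart, the others holding a pipette each. x points 30 degrees up the slope (towards the robot's left, roughly), y level across, z square to the slope, upward. Origin, 116 mm above the bench: where the pipette's origin lies, with the same axes, when it is fully home. Two forks, open to +z, carry the pipette.
- fork_upper (a point): Middle of the floor of the empty cradle's upper fork, at x 32, z -16 mm of the cradle's frame; it carries the handle. An 8 mm thick plate, x 28 to 36; cheeks 34 mm apart rise 14 mm above its floor, with flared lips up to 10 mm more. Between the two forks, only an 8 mm wide rib, its top at z -26.
- fork_lower (a point): Middle of the floor of the empty cradle's lower fork, at x -69, z -10 mm of the cradle's frame; it carries the collar. An 8 mm thick plate, x -73 to -65; cheeks 26 mm apart rise 12 mm, with flared lips up to 10 mm more. The handle's shoulder stops against its upper face: come down with the pipette 3 to 12 mm up the slope to clear it. Friction may keep the pipette there, which is fine.
- tipbox: Pipette tip box, fixed to the bench, 82 mm (its x) by 118 mm (its y), rim 70 mm above the bench. Origin: centre of its underside; z up. The lid's hinge runs along the +x rim, far from the robot. The rack of tips inside lies 8 to 12 mm below the rim; the pipette's handle lies on the rim, its axis 86 mm above the bench: keep fingertips above 64 mm.
- lid (a joint): Angle of the tip box's lid in rad: 0 shut, growing as it opens; 1.85 to 2.3 at the start, leaning back beyond upright. The hinge is slightly stiff (0.035 N m): the lid stays where it is left. No latch. A shallow cover, 84 mm from hinge to front edge, 121 mm wide, 18 mm deep; shut, its flat top is 88 mm above the bench.
- lid_edge (a point): Middle of the lid's front edge on its outer (top) face, 84 mm from the hinge line and 18 mm above it when shut. It moves with the lid.
- lid_hinge (a point): Middle of the lid's hinge line, on the box's +x rim, 70 mm above the bench.
- pipette_b: Bystander pipette of the same size of handle lying home in another cradle, sloped likewise; its hook reaches 185 mm above the bench. Origin: middle of its handle (frame level, not sloped).
- pipette_c: Second bystander pipette, lying home in the remaining cradle, likewise. Origin: middle of its handle (frame level, not sloped).
- bottle: Bystander reagent bottle, 70 mm diameter, 150 mm tall, standing beyond the work. Origin: centre of its underside.
- timer: Bystander bench timer, white, 62 x 66 x 18 mm, lying flat. Origin: centre of its underside.
Not all that is in view belongs to the job. What is meant by the pipette is not black or red, and is the larger of those in its own colour.

How it is judged:
By the outcome, as a careful person would: the job done as asked, in the order asked, and still so for the second after the job is handed in, with the robot touching nothing.
It also fails if it takes over 54 s, if anything falls off the work surface, if the arm or the gripper's body presses on something with over 40 N, if the wrist force passes 120 N, or if a joint passes its speed limit or range.

## Robot

A 7-joint arm with a two-finger parallel gripper is mounted at the origin on the work surface. World frame = base frame: x ahead of the robot, y to its left, z up, the work surface at z = 0. Lengths are in m, angles in rad, forces in N, time in s.
With the tool pointing down it reaches from about 0.4 to 0.85 m from the base axis. Payload 4.4 kg.
Tool frame: the origin (TCP) lies at the very end of the fingers, on their centre line; the grasp point (between the pads) lies robot.grip_depth behind it (robot.grip_depth is the distance from the TCP to the grasp point, in m); z points along the fingers, y is the line along which they close (so a half turn about z gives the same grasp; the last joint's range is limited). The gripper opens to 94 mm and grips with 3 to 60 N. Pads are 16 mm wide; open, the fingers measure 119 mm over their backs; the gripper's body (75 mm by 177 mm) begins 78 mm behind the grasp point.
Start: joints at [-1.205, 0.628, 0.038, 1.517, -0.027, 0.996, -0.02], TCP at [0.272, 0.59, 0.205] pointing down, gripper open.
Joint ranges: [-3.06, 3.06], [-0.37, 2.12], [-1.25, 1.32], [0.18, 2.47], [-1.1, 4.24], [0.23, 1.98], [-2.94, 2.94]. Speed limits (rad/s): [2.57, 2.57, 3.14, 3.14, 3.14, 3.14, 3.14].

## Interface

Orientations are given as a rotation vector (axis times angle).
In Python, from station import robot, grip, ik, monitor, vision, workorder gives the robot as it stands. The module is installed in compiled form; this text tells all that it offers. Calls block until the motion is done:
- robot.movep(position, orientation): joint-space move of the TCP to a pose.
- robot.move_linear(position, rotation=None, speed=0.15): straight line of the TCP; rotation=None keeps the orientation; speed is the mean speed in m/s.
- robot.move_joints(angles): joint-space move.
- grip(opening, effort=None): finger opening in m; effort is the grip in N (None keeps the last); returns when the fingers have stopped.
- robot.dwell(seconds).
- ik(position, orientation): joint angles nearest the present ones, or None.
- monitor.sense(): the state.
- vision.get_image(name): name is "scene" or "top" or "wrist"; returns the picture (480x640x3 uint8, blue, green, red); there is no depth.
- vision.calibration(name): a dict with "fx", "fy", "cx", "cy" (pixels), "R" (3x3) and "t" (3): a world point X has camera coordinates R X + t. Camera axes: x right, y down, z forward; pixel columns grow to the right and rows downward; lengths in m; the calibration is good to about 2 mm. A picture is of the moment at which its call begins: read the wrist's pose just before it. calibration takes no time and is no camera call; for the wrist camera it gives the pose at the moment of the call.
A pose or a line that the arm cannot do raises robot.PlanningError and nothing moves.
- workorder.finish_job(): hands the job in; it is judged then, once.
The state is a dict: "time": time; "joint_positions": joint angles; "dq": joint speeds; "tau": joint torques, N m; "eef_pos": TCP position; "ee_rot": TCP orientation; "ft_force": force on the tool from outside, world axes, zero at the start; "ft_torque": the same for the moment, N m; "grip_width": finger opening in m; "finger_force": force on a finger pad.
Only numpy, scipy, OpenCV 4.12 (cv2) and the standard library are available. Lean on these libraries where they do the work, as an engineer would, in place of code of your own. Each camera call takes 0.05 s, during which the arm holds its last target. There are 200 camera calls.

## Working session

There is one attempt and no reset: what is moved stays moved. The work goes in short steps, each a Python script; the robot and the scene stay as the last script left them, time stands still between calls to the robot, and variables do not carry over. Pictures are saved under pics/ and viewed, at most 11 in all, crops included, and the job is handed in when it is done.

```bash
mkdir -p pics
python3 - <<'E'
from station import robot, vision, monitor
import cv2,numpy as np
s=monitor.sense();print(s['time'],s['eef_pos'],s['ee_rot'],robot.grip_depth)
for n in ("scene","top"):
    cv2.imwrite(f"pics/{n}0.png",vision.get_image(n)); c=vision.calibration(n)
    print(n,c['fx'],c['cx'],c['cy'],np.round(c['R'],3).tolist(),np.round(-c['R'].T@c['t'],3))
E
```

```text
0.0 [0.27173798 0.58976122 0.20458447] [-6.72964274e-01 -3.06831249e+00  2.80509185e-03] 0.0188
scene 473.09990286734467 323.8406112155839 233.8879743532238 [[-0.821, 0.57, 0.01], [0.421, 0.618, -0.664], [-0.385, -0.541, -0.747]] [1.069 0.879 1.18 ]
top 615.3817414630058 319.9145026471184 246.62338601043308 [[0.023, -1.0, 0.001], [-0.999, -0.023, -0.038], [0.038, 0.0, -0.999]] [0.424 0.129 1.659]
```

View pics/scene0.png

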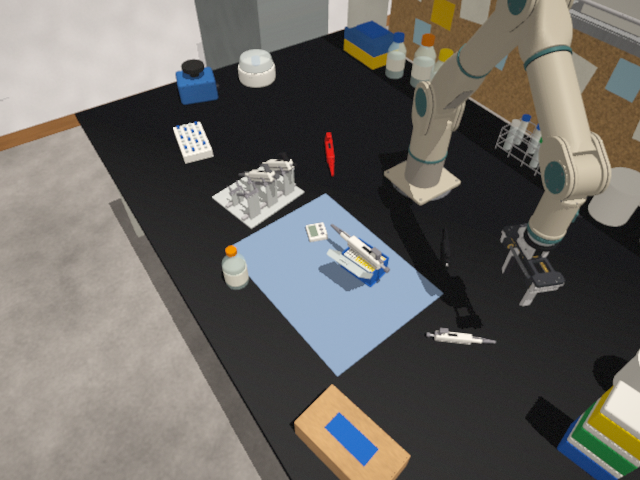

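View pics/top0.png

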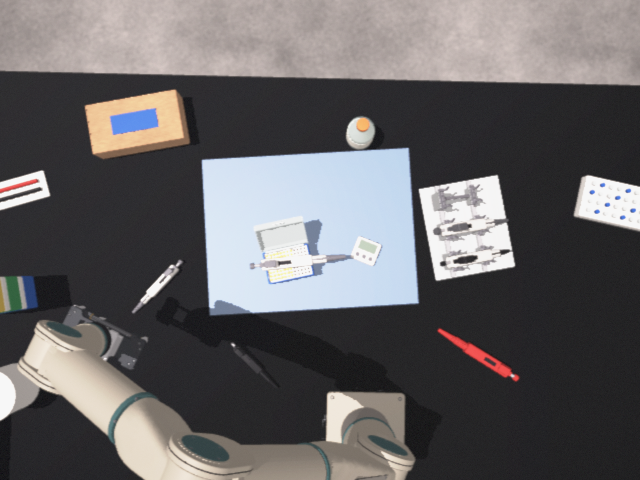

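The white pipette lies across the box at about (288,262) in the top view, with its nose to the right. The empty cradle is the far one, near (459,199). The lid stands open on the far side. Next I'll take closer wrist views.

```bash
cat > h.py <<'E'
from station import robot, grip, ik, monitor, vision, workorder
import cv2, numpy as np, json
from scipy.spatial.transform import Rotation as Ro
def rot(x,z):
    """tool rotvec with tool x along x, tool z along z"""
    z=np.array(z,float)/np.linalg.norm(z); x=np.array(x,float); x-=z*(x@z); x/=np.linalg.norm(x)
    return Ro.from_matrix(np.c_[x,np.cross(z,x),z]).as_rotvec()
def shot(cam,name):
    c=vision.calibration(cam); im=vision.get_image(cam); cv2.imwrite(f"pics/{name}.png",im)
    json.dump({k:np.array(v).tolist() for k,v in c.items()},open(f"pics/{name}.json","w")); return im,c
def load(name): return cv2.imread(f"pics/{name}.png"),{k:np.array(v) for k,v in json.load(open(f"pics/{name}.json")).items()}
def ray(c,p):
    d=c['R'].T@np.array([(p[0]-c['cx'])/c['fx'],(p[1]-c['cy'])/c['fy'],1.]); return -c['R'].T@c['t'],d/np.linalg.norm(d)
def onplane(c,p,z):
    o,d=ray(c,p); return o+d*(z-o[2])/d[2]
def tri(*obs):
    """least-squares meeting point of rays (cam,pixel); returns point, worst miss"""
    A=0;b=0;R=[ray(c,p) for c,p in obs]
    for o,d in R: P=np.eye(3)-np.outer(d,d); A=A+P; b=b+P@o
    X=np.linalg.solve(A,b); return X,max(np.linalg.norm(np.cross(X-o,d)) for o,d in R)
def st(): s=monitor.sense(); return round(s['time'],2),np.round(s['eef_pos'],4),np.round(s['ft_force'],1),round(s['grip_width'],4),round(float(np.max(s['finger_force'])),1)
E
python3 - <<'E'
from h import *
D=rot([0,1,0],[0,0,-1])
z=[0,.5,-.866]
for p,r in (([.445,.21,.068],D),([.6,-.22,.1],rot([0,.866,.5],z)),([.6,-.25,.2],rot([0,.866,.5],z)),([.58,.21,.1],D)):
    q=ik(p,r); print(None if q is None else np.round(q,2))
for i,p in enumerate(([.40,.20,.34],[.40,.13,.34],[.52,-.14,.34],[.52,-.21,.34])):
    robot.movep(p,D); shot("wrist",f"w{i}"); print(st())
c=vision.calibration("wrist"); print(np.round(c['R'],2).tolist(),-c['R'].T@c['t'])
a=[cv2.imread(f"pics/w{i}.png") for i in (0,1)]
E
```

```text
[-0.65  0.64  0.22  2.08 -0.3   0.45 -0.2 ]
[ 0.54  0.91  0.03  1.39 -0.5   1.19  0.84]
[ 0.45  0.84  0.29  1.27 -0.61  1.45  0.89]
[-0.55  0.72  0.25  1.72 -0.25  0.74 -0.17]
(1.74, array([0.3997, 0.2014, 0.3395]), array([ 0.4, -0.7,  0.4]), 0.0938, 0.0)
(2.17, array([0.4001, 0.131 , 0.3398]), array([ 0. ,  0.5, -0.5]), 0.0939, 0.0)
(3.36, array([ 0.5203, -0.1376,  0.3397]), array([ 0.3, -0.6, -0.4]), 0.0942, 0.0)
(3.79, array([ 0.5204, -0.2085,  0.3399]), array([-0.1,  0.3,  0. ]), 0.0939, 0.0)
[[1.0, 0.0, 0.0], [0.0, -0.97, 0.23], [0.0, -0.23, -0.97]] [ 0.52015843 -0.14382276  0.5189926 ]
```

View pics/w0.png

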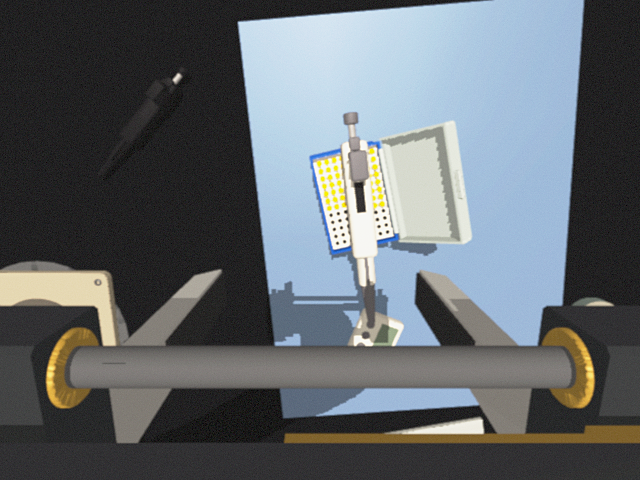

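View pics/w2.png

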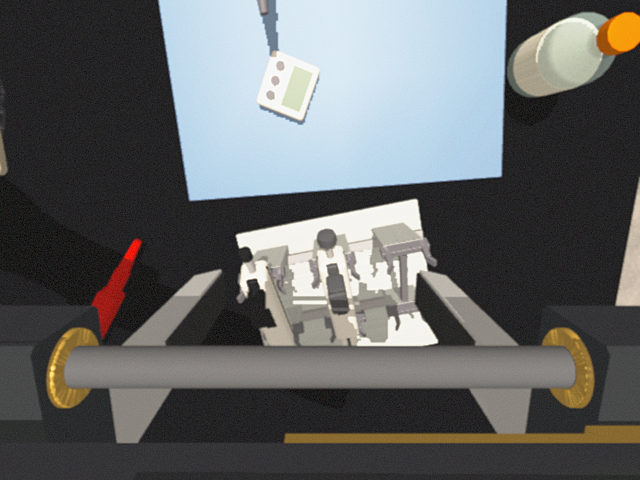

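The wrist view shows the pipette with its button at about (350,118), hook at (358,165) and nose at about (370,325), with the lid to its right. The empty cradle is the rightmost one, with its upper fork near (405,250). I'll take two better views of the stand and enlarge the crops.

Run:
```python
from h import *
D=rot([0,1,0],[0,0,-1])
for i,p in ((4,[.56,-.27,.34]),(5,[.62,-.32,.34])):
    robot.movep(p,D); shot("wrist",f"w{i}"); print(st())
z=lambda n,x,y,w,h,s: cv2.resize(load(n)[0][y:y+h,x:x+w],None,fx=s,fy=s,interpolation=cv2.INTER_CUBIC)
cv2.imwrite("pics/cA.png",np.hstack([z("w0",290,90,200,270,2),z("w1",290,20,200,270,2)]))
cv2.imwrite("pics/cB.png",np.hstack([z("w4",180,20,260,340,1.5),z("w5",120,20,260,340,1.5)]))
```

```text
(4.23, array([ 0.5604, -0.2679,  0.3396]), array([0.9, 0.6, 0.2]), 0.0939, 0.0)
(4.69, array([ 0.6198, -0.3182,  0.34  ]), array([0.2, 0.6, 0.7]), 0.0939, 0.0)
```

View pics/cA.png

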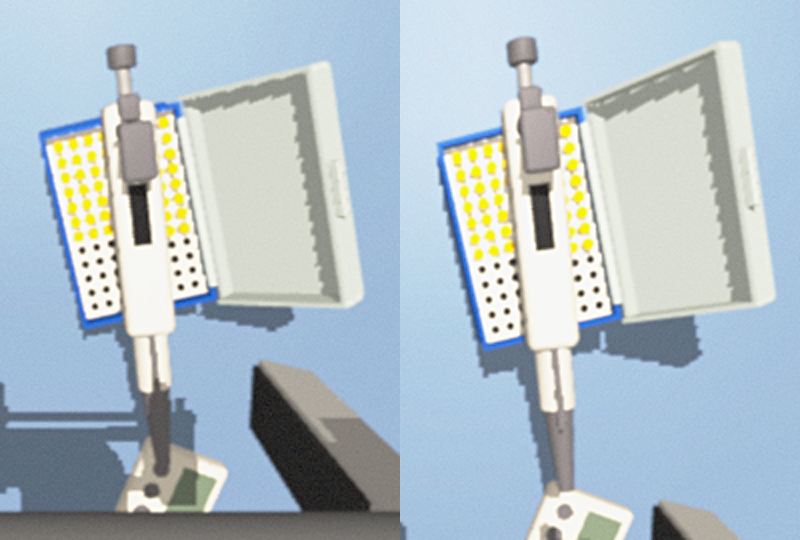

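View pics/cB.png

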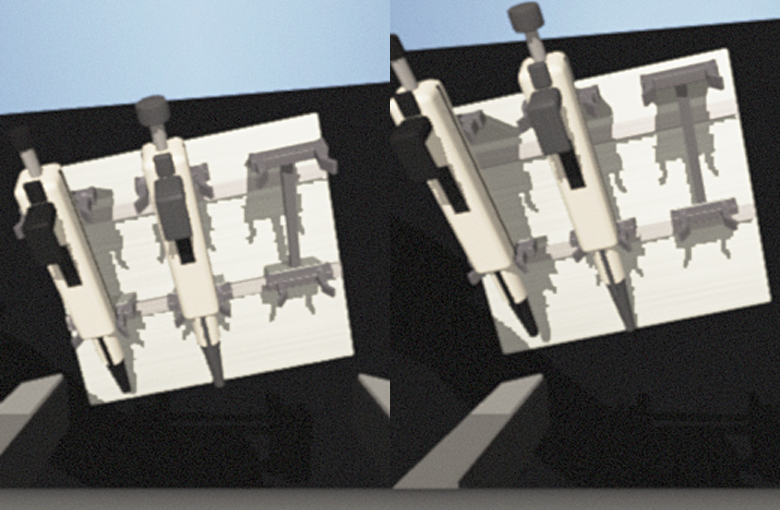

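Crop A (2x) gives the handle shoulder and end corners, the display and the nose. Crop B shows the empty forks, the upper near (290,160) and the lower near (300,277) in its left half. I'll enlarge the forks.

Run:
```python
from h import *
def z(n,x,y,w,h,s):
    im=cv2.convertScaleAbs(load(n)[0][y:y+h,x:x+w],alpha=1.5); return cv2.resize(im,None,fx=s,fy=s,interpolation=cv2.INTER_CUBIC)
cv2.imwrite("pics/cC.png",np.hstack([z("w4",338,105,80,120,5),z("w5",283,53,80,120,5)]))
L=lambda n:load(n)[1]
c0,c1=L("w0"),L("w1")
A=lambda a,b: tri((c0,(290+a[0]/2,90+a[1]/2)),(c1,(290+b[0]/2,20+b[1]/2)))
for n,a,b in (("shoulderL",(127,333),(128,350)),("shoulderR",(175,331),(179,346)),("endL",(103,108),(103,102)),("endR",(153,103),(155,98)),
 ("dispT",(138,186),(141,185)),("dispB",(143,244),(145,249)),("buttonfar",(121,45),(122,38)),("nose",(161,475),(164,490)),
 ("boxNL",(41,131),(38,145)),("boxNR",(86,327),(87,347)),("boxFL",(180,105),(182,110)),("boxFR",(215,293),(220,313)),("lidL",(328,64),(338,42)),("lidR",(360,303),(372,303))):
    X,e=A(a,b); print(n,np.round(X*1e3,1),round(e*1e3,1))
```

```text
shoulderL [438.7 148.1  87.6] 0.3
shoulderR [466.1 150.9  93.1] 0.1
endL [422. 275. 103.] 0.1
endR [448.8 277.7  98.5] 0.0
dispT [441.5 234.7 106.8] 0.3
dispB [445.  202.9 103.2] 0.1
buttonfar [431.9 307.7  90.9] 0.1
nose [455.6  78.4 128.8] 0.2
boxNL [387.8 262.6  46.8] 0.3
boxNR [415.6 148.6  76.2] 0.2
boxFL [467.4 277.5  68.8] 0.3
boxFR [493.8 167.3  65.3] 0.1
lidL [529.2 295.4 130.9] 0.0
lidR [556.7 176.1 128.6] 0.1
```

View pics/cC.png

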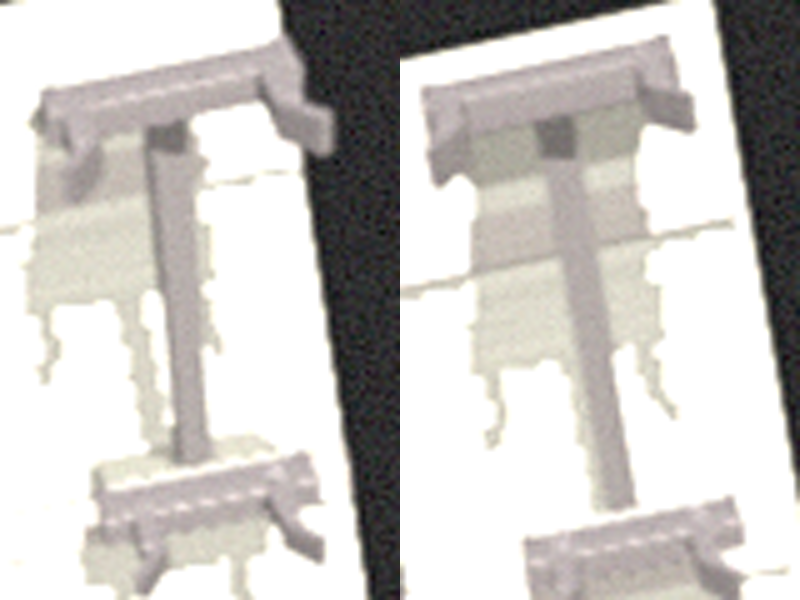

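The crop shows the upper fork's lip tips at (75,200) and (330,150) in the left view and (437,183) and (692,130) in the right. The rib's foot is at (193,462) and (622,507). Now I'll compute the poses.

Run:
```python
from h import *
L=lambda n:load(n)[1]
c0,c1,c4,c5=map(L,("w0","w1","w4","w5"))
p4=lambda a:(338+a[0]/5,105+a[1]/5); p5=lambda a:(283+(a[0]-400)/5,53+a[1]/5)
for n,a,b in (("lipL",(75,200),(437,183)),("lipR",(330,150),(692,130)),("ribfoot",(193,462),(622,507)),("floormid",(166,122),(556,115)),
  ("plateL",(45,95),(425,92)),("plateR",(285,40),(668,40)),("floorlowL",(100,142),(470,130)),("floorlowR",(265,98),(640,95)),("lowplateL",(97,490),(527,540)),("lowplateR",(310,457),(737,500))):
    X,e=tri((c4,p4(a)),(c5,p5(b))); print(n,np.round(X*1e3,1),round(e*1e3,1))
print("rib foot @z61",onplane(c4,p4((193,462)),.061),onplane(c5,p5((622,507)),.061))
for h,n,a,b in ((.1261,"lipL",(75,200),(437,183)),(.1261,"lipR",(330,150),(692,130)),(.1161,"fm",(166,122),(556,115))):
    print(n,h,np.round(onplane(c4,p4(a),h)*1e3,1),np.round(onplane(c5,p5(b),h)*1e3,1))
B4=lambda a:(180+a[0]/1.5,20+a[1]/1.5); B5=lambda a:(120+(a[0]-390)/1.5,20+a[1]/1.5)
for c,f,pts in ((c4,B4,((318,115),(352,354),(90,405))),(c5,B5,((725,50),(769,300),(505,354)))):
    q=[onplane(c,f(p),.008)[:2] for p in pts]; v=q[0]-q[1]; w=q[1]-q[2]
    print("base",np.round(q,4).tolist(),"yaw",np.degrees(np.arctan2(-v[0],v[1])),np.degrees(np.arctan2(w[1],w[0])))
A0=lambda a:(290+a[0]/2,90+a[1]/2); A1=lambda a:(290+a[0]/2,20+a[1]/2)
for c,f,pts in ((c0,A0,((127,333),(175,331),(103,108),(153,103))),(c1,A1,((128,350),(179,346),(103,102),(155,98)))):
    q=[onplane(c,f(p),.102) for p in pts]; s=(q[0]+q[1])/2; t=(q[2]+q[3])/2; d=t-s
    print("pip",np.round((s+t)/2,4),np.linalg.norm(d),np.degrees(np.arctan2(-d[0],d[1])))
for c,f,pts in ((c0,A0,((41,131),(86,327),(180,105),(215,293))),(c1,A1,((38,145),(87,347),(182,110),(220,313)))):
    q=np.array([onplane(c,f(p),.07) for p in pts]); print("box",np.round(q.mean(0),4),[np.degrees(np.arctan2(-(q[i]-q[i+1])[0],(q[i]-q[i+1])[1])) for i in (0,2)])
```

```text
lipL [ 592.2 -196.6  139. ] 0.1
lipR [ 639.6 -187.7  143. ] 0.2
ribfoot [ 628.4 -255.8   59.6] 0.2
floormid [ 613.5 -179.9  109.5] 0.9
plateL [ 588.  -175.2  110.3] 0.1
plateR [ 636.6 -164.7  108.1] 0.5
floorlowL [ 597.8 -185.3  127.5] 0.1
floorlowR [ 630.9 -176.9  119.5] 0.6
lowplateL [ 606.1 -263.4   53.7] 0.1
lowplateR [ 654.9 -254.    66. ] 0.0
rib foot @z61 [ 0.62806763 -0.25579943  0.061     ] [ 0.62856097 -0.2555921   0.061     ]
lipL 0.1261 [ 593.2 -196.4  126.1] [ 591.3 -194.5  126.1]
lipR 0.1261 [ 643.4 -186.7  126.1] [ 640.3 -184.9  126.1]
fm 0.1161 [ 612.1 -180.9  116.1] [ 614.1 -180.4  116.1]
base [[0.6508, -0.135], [0.6913, -0.3426], [0.4479, -0.3928]] yaw 11.048155121041988 11.653375412536496
base [[0.6484, -0.1346], [0.6912, -0.3421], [0.4498, -0.393]] yaw 11.67717947342017 11.89987550261918
pip [0.4432 0.2145 0.102 ] 0.12461588002929479 7.320798022210045
pip [0.4431 0.2134 0.102 ] 0.12633126011661602 7.192462139103598
box [0.4411 0.2139 0.07  ] [np.float64(13.129316385096985), np.float64(13.025472461071328)]
box [0.441 0.213 0.07 ] [np.float64(14.07239093792297), np.float64(13.298731438442621)]
```

```bash
cat >> h.py <<'E'
PIP=np.array([.4432,.2137,.086]); YP=np.radians(7.25)
SEAT=np.array([.6199,-.2130,.116]); YS=np.radians(11.5)
def frame(yaw,tilt):
    xh=np.array([-np.sin(yaw),np.cos(yaw),0]); up=np.array([0,0,1.]); c,s=np.cos(tilt),np.sin(tilt)
    x=c*xh+s*up; z=-s*xh+c*up; return np.c_[x,np.cross(z,x),z]
FP=frame(YP,0); FS=frame(YS,np.radians(30))
toolrot=lambda F: rot(F[:,0],-F[:,2])
E
python3 - <<'E'
from h import *
r=toolrot(FP); g=robot.grip_depth
tcp=PIP-[0,0,g]
grip(.044,25)
robot.movep(tcp+[0,0,.13],r); print(st())
robot.move_linear(tcp+[0,0,.03],speed=.15); robot.move_linear(tcp+[0,0,.0005],speed=.06); print(st())
grip(.02,25); print(st())
robot.move_linear(tcp+[0,0,.01],speed=.04); print(st())
robot.move_linear(tcp+[0,0,.16],speed=.2); robot.dwell(.2); print(st(),monitor.sense()['ft_torque'])
shot("wrist","g_w"); shot("scene","g_s"); shot("top","g_t")
a=load("g_w")[0][0:360,200:480]; b=load("g_s")[0][150:330,280:440]
cv2.imwrite("pics/cD.png",np.hstack([a,cv2.resize(b,(320,360),interpolation=cv2.INTER_CUBIC)]))
E
```

```text
(7.67, array([0.4442, 0.213 , 0.1975]), array([-1.3, -0. , -0.1]), 0.0443, 0.0)
(9.13, array([0.4432, 0.2135, 0.0675]), array([ 0.4,  0. , -0.6]), 0.0437, 0.0)
(9.53, array([0.4434, 0.2138, 0.0679]), array([-0. ,  0.9,  1.7]), 0.0279, 25.0)
(9.92, array([0.4433, 0.2139, 0.0775]), array([-0. , -1.1, -1.6]), 0.0277, 25.0)
(11.02, array([0.4426, 0.2133, 0.2262]), array([-0. , -0.7, -0.4]), 0.0279, 25.0) [-0.05318303  0.00607467 -0.01010501]
```

View pics/cD.png

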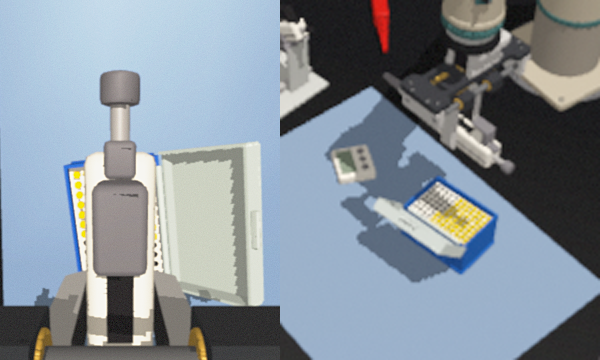

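Run:
```python
from h import *
im,c=load("g_w"); s=monitor.sense(); F=Ro.from_rotvec(s['ee_rot']).as_matrix(); F=np.c_[F[:,0],-F[:,1],-F[:,2]]
O=np.array(s['eef_pos'])+F[:,2]*robot.grip_depth
print(np.round(F@[1,0,0],3), np.round(FP[:,0],3))
def px(X): q=c['R']@(O+F@(np.array(X)/1e3))+c['t']; return np.round([c['fx']*q[0]/q[2]+c['cx'],c['fy']*q[1]/q[2]+c['cy']],1)
for X in ([55,0,43],[25,0,43],[65,0,16],[65,14,16],[65,-14,16],[95,0,0],[95,0,8]): print(X,px(X))
```

```text
[-0.126  0.992 -0.001] [-0.126  0.992  0.   ]
[55, 0, 43] [321.4 185.9]
[25, 0, 43] [321.3 280.1]
[65, 0, 16] [321.2 152. ]
[65, 14, 16] [282.9 152. ]
[65, -14, 16] [359.5 152. ]
[95, 0, 0] [321.2  72.7]
[95, 0, 8] [321.2  68.3]
```

The grasp matches the predicted pose to about 1 mm: hook rows 185–275 seen against 186–280 predicted, handle end at 152. Now carrying it over and placing it.

```bash
cat >> h.py <<'E'
def seattcp(x,z): return SEAT+FS@[x,0,z-robot.grip_depth]
E
python3 - <<'E'
from h import *
r=toolrot(FS)
robot.movep([.61,-.07,.29],r); print(st())
robot.movep(seattcp(.007,.09),r); print(st())
robot.move_linear(seattcp(.007,.03),speed=.12); robot.dwell(.3); print(st())
shot("wrist","p_w"); 
f0=np.mean([monitor.sense()['ft_force'] for _ in range(3)],0); print(f0)
robot.move_linear(seattcp(.007,.006),speed=.06); robot.dwell(.15)
for k in range(12):
    z=.005-.001*k
    robot.move_linear(seattcp(.007,z),speed=.02); robot.dwell(.05)
    s=monitor.sense(); d=FS.T@(s['ft_force']-f0); print(round(z,4),np.round(d,1),np.round(FS.T@(s['eef_pos']-SEAT)*1e3,1),round(s['time'],2))
    if d[2]>4: break
shot("wrist","q_w"); shot("scene","q_s")
a=load("q_w")[0][0:360,180:480]; b=load("q_s")[0][120:240,200:320]
cv2.imwrite("pics/cE.png",np.hstack([a,cv2.resize(b,(360,360),interpolation=cv2.INTER_CUBIC)]))
E
```

```text
(12.46, array([ 0.6101, -0.0676,  0.29  ]), array([-1. ,  1.1, -1.4]), 0.0277, 25.0)
(13.29, array([ 0.6271, -0.2395,  0.1824]), array([-0. ,  0.5, -0.5]), 0.0279, 25.0)
(14.24, array([ 0.62  , -0.2131,  0.1297]), array([ 1. , -0.3, -1.5]), 0.0277, 25.0)
[ 0.78633919  0.02884909 -0.80325952]
0.005 [ 0.5  0.9 -0. ] [  7.   -0.  -13.7] 15.29
0.004 [ 0.   0.8 -0.9] [  7.    0.  -14.9] 15.59
0.003 [ 0.2  0.3 -0.4] [  7.   -0.  -15.8] 15.89
0.002 [-0.3  1.1  0.5] [  7.    0.  -16.8] 16.19
0.001 [0.9 0.5 0.2] [  7.    0.  -17.8] 16.49
0.0 [ 0.2 -0.1  2.3] [  6.9  -0.1 -18.3] 16.79
-0.001 [1.2 1.8 6.1] [  6.9  -0.1 -18.4] 17.09
```

View pics/cE.png

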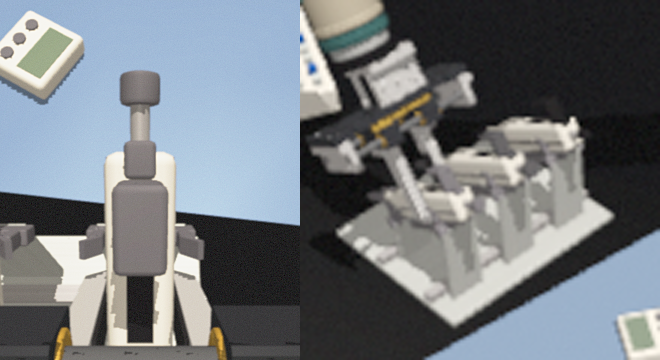

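Contact came at the home height, and the upper fork's cheeks sit evenly on both sides of the handle. Releasing gently and retreating.

Run:
```python
from h import *
grip(.028,3); grip(.030); grip(.048); print(st())
robot.move_linear(seattcp(.007,.10),speed=.12)
shot("wrist","r_w"); shot("scene","r_s"); print(st())
a=load("r_w")[0][0:360,140:500]; b=load("r_s")[0][140:240,200:320]
cv2.imwrite("pics/cF.png",np.hstack([a,cv2.resize(b,(432,360),interpolation=cv2.INTER_CUBIC)]))
```

```text
(18.17, array([ 0.6167, -0.1974,  0.1024]), array([-0.2, -0.7, -0.5]), 0.0479, 0.0)
(19.26, array([ 0.6266, -0.2459,  0.1891]), array([-1. , -0.4,  0.2]), 0.0482, 0.0)
```

View pics/cF.png

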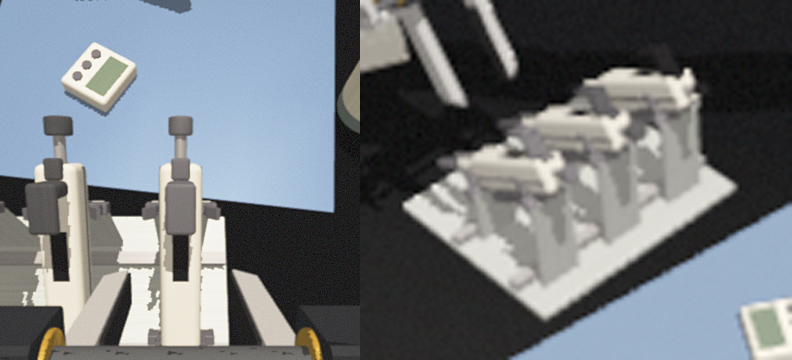

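The pipette lies home in both forks, parallel to its neighbours, with its hook on top and its nose low. Now the lid.

Run:
```python
from h import *
y=np.radians(13.3); bx=np.array([np.cos(y),np.sin(y),0]); F=frame(y,0); r=toolrot(F)
H=np.array([.4411,.2135,.07])+.041*bx
P=lambda a,z: H+bx*a*1e-3+[0,0,z*1e-3-.07]
robot.move_linear(seattcp(.007,.14),speed=.25); grip(0.0,20)
robot.movep([.62,.05,.30],r); robot.movep(P(98,220),r); print(st())
robot.move_linear(P(95,110),speed=.15); print(st())
robot.move_linear(P(30.5,135),speed=.08); print(st())
for t in (70,50,32,16,5):
    t=np.radians(t); robot.move_linear(P(-65*np.cos(t)+18*np.sin(t)+12.5,70+65*np.sin(t)+18*np.cos(t)),speed=.1); print(st())
f0=np.array(monitor.sense()['ft_force'])
for z in (91,89.5,88.5,87.5,86.5,85.5):
    robot.move_linear(P(-55,z),speed=.03); robot.dwell(.1); s=monitor.sense(); print(z,s['ft_force'],s['eef_pos'][2])
    if s['ft_force'][2]>6: break
robot.move_linear(P(-55,180),speed=.2)
robot.movep([.42,.40,.30],r); print(st())
shot("scene","e_s"); shot("top","e_t")
a=load("e_s")[0][130:310,190:430]; b=load("e_t")[0][130:310,230:530]
cv2.imwrite("pics/cG.png",np.hstack([cv2.resize(a,(400,300)),cv2.resize(b,(400,300))]))
```

```text
(22.54, array([0.5779, 0.2425, 0.2207]), array([ 0.2, -0.5, -0.9]), 0.0004, 0.0)
(23.43, array([0.5745, 0.2444, 0.111 ]), array([-0.2,  0.6, -0.2]), 0.0006, 0.0)
(24.44, array([0.523 , 0.2327, 0.1427]), array([10.7,  2.9, 25. ]), 0.0002, 12.8)
(24.82, array([0.5045, 0.2284, 0.1487]), array([ 9.4,  3.2, 49.2]), 0.0003, 21.4)
(25.21, array([0.4655, 0.2197, 0.1327]), array([ 0.8, -0.3,  0.1]), 0.0007, 0.2)
(25.57, array([0.448, 0.215, 0.119]), array([0.4, 0.7, 0.4]), 0.0008, 0.0)
(25.91, array([0.4374, 0.2125, 0.1051]), array([ 0.5,  0.2, -0.2]), 0.0004, 0.0)
(26.19, array([0.4319, 0.2112, 0.0937]), array([ 0.2, -0.7,  0.1]), 0.0001, 0.0)
91 [ 1.41719201  0.7401669  -0.88678339] 0.09113404249514111
89.5 [ 0.75391557 -0.27413098  0.20271297] 0.08947209716779383
88.5 [0.78212662 0.88585874 0.19665215] 0.08848186919796792
87.5 [-1.21594145 -1.32877604  7.96436681] 0.08815225122560605
(29.17, array([0.42  , 0.3979, 0.2985]), array([ 0.1, -0.9,  0.7]), 0.0006, 0.0)
```

View pics/cG.png

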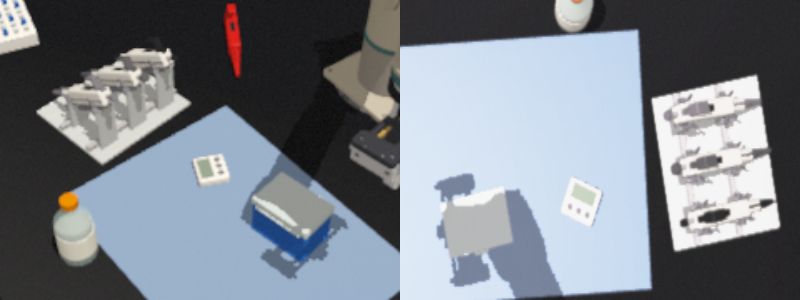

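The lid is shut, with its top felt at 88 mm. The three pipettes are in the stand, and the timer and bottle haven't been touched.

```bash
python3 -c "
from station import workorder; print(workorder.finish_job())"
```

```text
the job is handed in; nothing more can be done
None
```

The job is handed in, verdict not reported: the pipette lies in the empty cradle (both forks, hook up, nose low), the lid is shut, and nothing else looks moved; closing the lid peaked at about 49 N at the fingertips (wrist limit 120 N; the 40 N limit is for the arm and gripper body).

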